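Back the decorating wheel off by one notch

TASK

The ratchet of the decorating wheel stands one notch too far on: push the ball lever of its pawl over with a fingertip so that the pawl lifts out of the teeth and stays up, push the wheel by one of its upright pegs one notch backward (clockwise seen from above), then tip the lever back so that the pawl drops down into that next notch. Only push with the outside of the fingers: do not take the ball, a peg or anything else between the fingers and lift nothing, leave the dish sitting on the wheel, and do not disturb the other things.

Things in the scene. Friction and masses are not known exactly. Their poses are not given: they have to be found in the camera images.
- hub (a point): Centre of the ratchet wheel's upper face, on its upright axis, 45 mm above the table; belongs to the fixed stand, a round plywood board (radius 190 mm, 15 mm thick). Wheel: aluminium, radius 120 mm. Its axes are called stand x, y, z below (z up; the yaw differs from run to run). Ten saw teeth, tops 57 mm above the table, ring it 92 to 120 mm from the axis, 36 degrees apart.
- wheel (a joint): Angle of the wheel, rad, growing counter-clockwise seen from above; backward is falling. Stays where left (1.5 N at a peg turns it). Starts at 0.02 to 0.18; at 0 a tooth's steep face meets the lowered pawl, one notch back at -0.628. The pawl drops fully home from -0.62 to -0.43: -0.53 is a good aim. Higher, it lies on the ramp until the wheel is pushed farther back; below -0.63, on the next tooth.
- peg0 (a point): Top centre of one of five equal upright round steel pegs on the wheel (diameter 12 mm, from 45 to 95 mm above the table), 80 mm from the axis and 72 degrees apart; any of them may be pushed. This point turns with the wheel.
- peg1 (a point): Top centre of another of the five pegs, 72 degrees counter-clockwise from peg0
- peg2 (a point): Top centre of another of the five pegs, 144 degrees counter-clockwise from peg0
- peg3 (a point): Top centre of another of the five pegs, 216 degrees counter-clockwise from peg0
- peg4 (a point): Top centre of another of the five pegs, 288 degrees counter-clockwise from peg0
- pawl (a joint): Swing of the pawl about its level hinge, rad: 0 = nose fully down in a notch, 0.9 = fully lifted, at its stop. Weighted by its ball lever: lifted past about 0.6 it falls over by itself to 0.9 and stays up; brought back below about 0.4 it falls down by itself. Some 1 N at the ball moves it.
- knob (a point): Centre of the black ball (diameter 26 mm) on top of the pawl's lever. Pawl down: at stand x -52, y -145 mm from the hub, 151 mm above the table; push it toward stand -x to lift the pawl. Pawl up: at stand x -115, y -145 mm, 133 mm high; push it toward stand +x to lower the pawl.
- hinge (a point): Foot of the lever (a rod 8 mm thick, 75 mm to the ball's centre), on the pawl's hinge axis, which lies along stand y: at stand x -65, y -145 mm from the hub, 77 mm above the table, outside the teeth. A fixed bearing plate (34 mm along stand x, its top 90 mm above the table) stands beside it, at stand y -126 to -134 mm.
- nose (a point): Nose of the pawl (a bar 10 mm thick), which lies between two teeth when down, at stand x 0, y -106 mm from the hub, 51 mm above the table; the pawl's arm runs to it from the hinge over the teeth, and it swings up and back with the pawl.
- dish: Loose white bowl, 110 mm wide at the rim, 32 mm high, standing on the middle of the wheel (underside 50 mm above the table); it rides round with the wheel; origin at the centre of its underside
- glaze_cup: white cup, 58 mm wide, 60 mm high, on the ware board beside the wheel; origin at its underside; to be left alone
- jar: small closed jar, 48 mm wide, 62 mm high, on the ware board beside the wheel; origin at its underside; to be left alone
- tint_bowl: small clay bowl, 54 mm wide, 32 mm high, on the ware board beside the wheel; origin at its underside; to be left alone
- mug: blue mug, 80 mm wide, 85 mm high, on the table; origin at its underside; to be left alone
- slip_pot: clay pot, 100 mm wide, 75 mm high, on the table; origin at its underside; to be left alone
- brush_a: brush 170 mm long lying on the table; to be left alone
- scour_pad: dark green pad 110 x 80 x 20 mm on the table; to be left alone
Mind the look-alikes: they are no part of the job. What is shaped like the dish but red or turquoise is not meant.

How it is judged:
By the outcome, as a careful person would: the job done as asked, in the order asked, and still so for the second after the job is handed in, with the robot touching nothing.
It also fails if it takes over 59 s, if anything falls off the work surface, if the arm or the gripper's body presses on something with over 40 N, if the wrist force passes 120 N, or if a joint passes its speed limit or range.

ROBOT

A 6-joint arm with a two-finger parallel gripper is mounted at the origin on the work surface. World frame = base frame: x ahead of the robot, y to its left, z up, the work surface at z = 0. Lengths are in m, angles in rad, forces in N, time in s.
With the tool pointing down it reaches from about 0.4 to 0.825 m from the base axis. Payload 7 kg.
Tool frame: the origin (TCP) lies on the centre line of the jaws, within the pads' length; the fingertips stand 17 mm ahead of it and the grasp point (between the pads) lies 2 mm behind it (manip.finger_overhang is the distance from the TCP to the fingertips, in m); z points along the fingers, y is the line along which they close (so a half turn about z gives the same grasp; the last joint's range is limited). The gripper opens to 88 mm and grips with 3 to 60 N. Pads are 19 mm wide; open, the fingers measure 130 mm over their backs; the gripper's body (78 mm by 193 mm) begins 47 mm behind the grasp point.
Start: joints at [1.604, 0.359, 0.012, 0, -1.224, -0.288], TCP at [0.17, 0.653, 0.244] pointing down, gripper open.
Joint ranges: [-3.07, 3.07], [-1.43, 2.12], [-1.02, 1.25], [-3.03, 1.67], [-3.05, -0], [-3.03, 3.03]. Speed limits (rad/s): [2.39, 2.39, 3.01, 3.14, 3.14, 3.14].

INTERFACE

Orientations are given as a unit quaternion [w, x, y, z].
In Python, from rig import manip gives the robot as it stands. The module is installed in compiled form; this text tells all that it offers.
- The arm moves only by the tool carry_out, never from a script. Its argument "rows" is text: rows parted by semicolons, each of 7 numbers parted by spaces: the finger opening in cm, from 0 to 8.76, then the shift along the tool's x, y, z in cm, then the turn, a rotation vector about the tool's x, y, z in degrees. In form: claw x y z wx wy wz; .... A call has 1 to 20 rows; each row shifts and turns the commanded pose from where the row before left it, along the tool's axes as they then stand; what a row does not reach is not made up. A row lasts 1/12 s, in which the tool goes at most 41.7 mm and 7.16 degrees, less where a joint would pass 70% of its speed; a pose out of reach is approached as far as the arm can. A call with a gripper value outside its range is refused whole. The fingers move at their own pace and stop on an object; the grip force is fixed at half the most. Time passes only in rows, so rows that do not move let the fingers close. It gives the time, the measured TCP pose, the force, the opening and the grip force at its end, in the units of the state.
- manip.sense(): the state, without advancing time (a new reading comes with each control period).
- manip.get_image(name): name is "scene" or "top"; returns the picture (384x512x3 uint8, red, green, blue); there is no depth.
- manip.get_calibration(name): a dict with "K" (3x3 intrinsics, pixels), "world_from_camera" (4x4, takes a point from camera to world coordinates). Camera axes: x right, y down, z forward; pixel columns grow to the right and rows downward; lengths in m; the calibration is good to about 2 mm. A picture is of the moment at which its call begins. get_calibration takes no time and is no camera call.
- manip.hand_in(): hands the job in; it is judged then, once.
The state is a dict: "clock": time; "joint_positions": joint angles; "qvel": joint speeds; "joint_torque": joint torques, N m; "tool_pos": TCP position; "orientation": TCP orientation; "ft_force": force on the tool from outside, world axes, zero at the start; "torque": the same for the moment, N m; "opening": opening from 0.0 (shut) to 1.0 (fully open); "finger_force": force on a finger pad.
Only numpy, scipy, OpenCV 4.12 (cv2) and the standard library are available. Lean on these libraries where they do the work, as an engineer would, in place of code of your own. Each camera call takes 0.05 s, during which the arm holds its last target. There are 200 camera calls.

## Working session

There is one attempt and no reset: what is moved stays moved. The work goes in short steps, Python scripts to look and compute and a tool call to move; the robot and the scene stay as the last step left them, time stands still between calls to the robot, and variables do not carry over. Pictures are saved under pics/ and viewed, at most 13 in all, crops included, and the job is handed in when it is done.

Besides the shell and the picture viewer there is one more tool, called after ">>>" as name(argument=value, ...), one argument or row to a line, values as JSON. carry_out: Moves the arm, as the interface text tells. Its arguments: {"type":"object","properties":{"rows":{"type":"string"}},"required":["rows"]}

```bash
mkdir -p pics; python3 - <<'E'
from rig import manip
import cv2,numpy as np
for n in("scene","top"):
    im=manip.get_image(n); cv2.imwrite(f"pics/{n}0.png",im[:,:,::-1]); c=manip.get_calibration(n); print(n,np.round(c["K"],1).tolist(),np.round(c["world_from_camera"],3).tolist())
s=manip.sense();print(s["tool_pos"],s["orientation"],s["clock"],manip.finger_overhang)
E
```

```text
scene [[474.7, 0.0, 254.7], [0.0, 474.7, 188.6], [0.0, 0.0, 1.0]] [[0.734, 0.425, -0.53, 1.279], [0.679, -0.478, 0.557, -0.739], [-0.016, -0.769, -0.639, 0.956], [0.0, 0.0, 0.0, 1.0]]
top [[407.5, 0.0, 258.2], [0.0, 407.5, 187.6], [0.0, 0.0, 1.0]] [[0.003, -0.987, 0.161, 0.386], [-1.0, -0.007, -0.021, 0.036], [0.022, -0.161, -0.987, 1.148], [0.0, 0.0, 0.0, 1.0]]
[0.17007621 0.65280958 0.24270873] [ 7.54175444e-04  9.91888725e-01 -1.27106995e-01 -1.85185296e-05] 0.1 0.017
```

View pics/scene0.png

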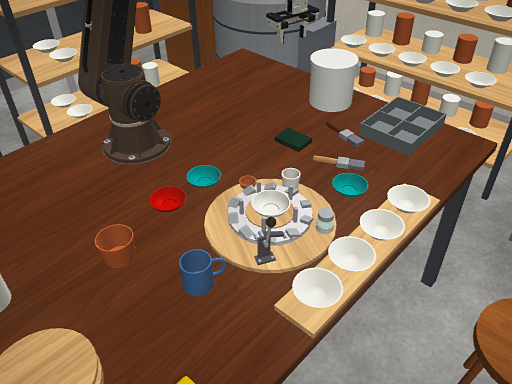

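View pics/top0.png

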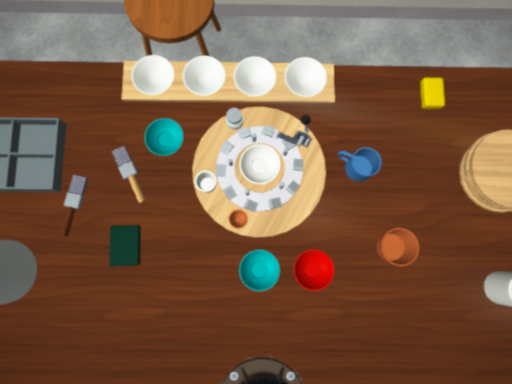

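The pictures show the board centred near (259,171) in top and the ball near (305,119) in top, (270,222) in scene. I'll crop both views around the wheel and triangulate the ball.

```bash
cat > h.py <<'E'
from rig import manip
import cv2,numpy as np
def ray(n,p):
    c=manip.get_calibration(n);T=np.array(c["world_from_camera"]);d=T[:3,:3]@np.linalg.solve(c["K"],[*p,1]);return T[:3,3],d
def plane(n,p,z):
    o,d=ray(n,p);return o+d*(z-o[2])/d[2]
def tri(a,b):
    o,d=ray("scene",a);q,e=ray("top",b);s=np.linalg.lstsq(np.c_[d,-e],q-o,rcond=None)[0]
    A,B=o+d*s[0],q+e*s[1];return (A+B)/2,np.linalg.norm(A-B)
def proj(n,P):
    c=manip.get_calibration(n);T=np.array(c["world_from_camera"]);q=c["K"]@(T[:3,:3].T@(np.array(P)-T[:3,3]));return q[:2]/q[2]
def blob(im,x,y,r,lo=45):
    s=im[y-r:y+r,x-r:x+r].max(2)<lo
    n,l,st,ce=cv2.connectedComponentsWithStats(s.astype(np.uint8));return [(round(ce[i][0]+x-r,1),round(ce[i][1]+y-r,1),int(st[i][4])) for i in range(1,n) if st[i][4]>8]
def crop(im,x0,y0,x1,y1,f,name):
    cv2.imwrite(name,cv2.resize(im[y0:y1,x0:x1,::-1],None,fx=f,fy=f,interpolation=cv2.INTER_CUBIC))
E
python3 - <<'E'
from h import *
S=manip.get_image("scene");T=manip.get_image("top")
print(blob(S,270,222,12),blob(T,305,119,12))
crop(S,200,165,340,275,5,"pics/s1.png");crop(T,188,100,330,240,4,"pics/t1.png")
# board ellipse: wood colour saturated & light
hsv=cv2.cvtColor(T,cv2.COLOR_RGB2HSV);m=((hsv[...,2]>140)).astype(np.uint8);m[:105]=0;m[240:]=0;m[:,:185]=0;m[:,335:]=0
c=max(cv2.findContours(m,0,1)[0],key=cv2.contourArea);e=cv2.fitEllipse(cv2.convexHull(c));print(e,plane("top",e[0],.015))
E
```

```text
[(np.float64(272.1), np.float64(223.1), 24)] [(np.float64(305.4), np.float64(119.5), 49)]
((258.4183044433594, 171.25460815429688), (131.87362670898438, 134.26544189453125), 109.33584594726562) [0.61829542 0.01126797 0.015     ]
```

View pics/s1.png

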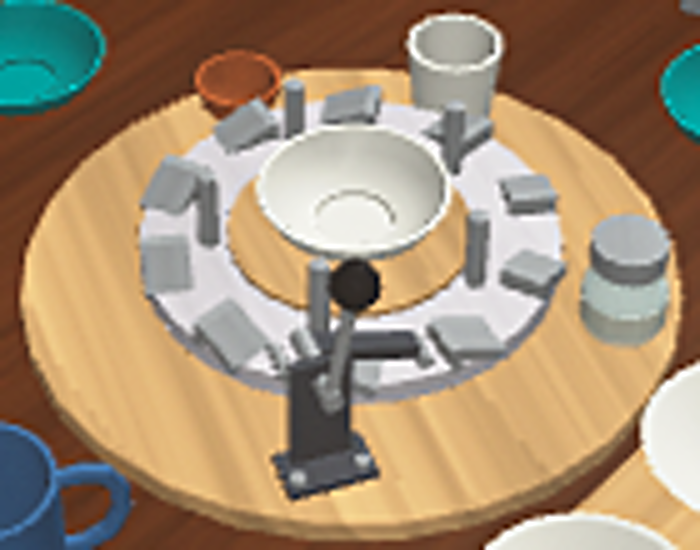

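View pics/t1.png

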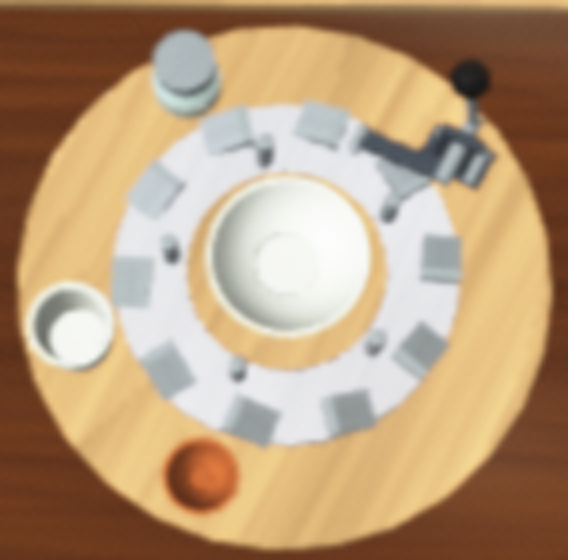

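Both crops show five pegs, the dish in the middle and the pawl down. The ball is at about (271,222) in scene and (305.4,119.5) in top. The upper ends of the pegs are light spots in the top view, for example (254,135) and (285.5,149).

```bash
python3 - <<'E'
from h import *
K,e=tri((271.2,222.1),(305.4,119.5));print("ball",K.round(4),e)
H=np.array([.6183,.0113,.045])
v=(plane("top",(305.4,119.5),.151)-H)[:2];print(np.linalg.norm(v),np.hypot(52,145))
yaw=np.arctan2(v[1],v[0])-np.arctan2(-145,-52);print("yaw deg",np.degrees(yaw))
c,s=np.cos(yaw),np.sin(yaw);R=np.array([[c,-s],[s,c]])
for n,p in dict(knobDown=(-.052,-.145,.151),knobUp=(-.115,-.145,.133),hinge=(-.065,-.145,.077),nose=(0,-.106,.051)).items():
    w=np.r_[H[:2]+R@p[:2],p[2]];print(n,w.round(4),proj("top",w).round(1),proj("scene",w).round(1))
for x,y in [(264,141),(390,197),(172,240),(238,357),(376,336)]:
    P=plane("top",(188+x/4,100+y/4),.095);d=R.T@(P-H)[:2];print("peg",P.round(4),"r",np.hypot(*d).round(4),"standang",np.degrees(np.arctan2(d[1],d[0])).round(1),proj("scene",P).round(1), ((proj("scene",P)-[200,165])*5).round())
for n,p,z in [("jar",(188+185/4,100+62/4),.077),("cup",(188+70/4,100+325/4),.075),("tint",(238,218),.047),("mugtop",(364,163),.085),("dish",(260,162),.082)]:
    print(n,plane("top",p,z).round(3))
E
```

```text
ball [ 0.7274 -0.105   0.1495] 0.0018187200582278058
0.1589998369316287 154.042202009709
yaw deg 62.507490689465484
knobDown [ 0.7229 -0.1018  0.151 ] [304.  120.8] [270.3 220.2]
knobUp [ 0.6938 -0.1576  0.133 ] [324.8 134. ] [246.2 231.8]
hinge [ 0.7169 -0.1133  0.077 ] [304.6 131.7] [265.4 242.5]
nose [ 0.7123 -0.0376  0.051 ] [276.4 135.7] [283.  233.2]
peg [0.7    0.0252 0.095 ] r 0.0829 standang -52.9 [294.9 207.2] [474. 211.]
peg [ 0.6623 -0.0589  0.095 ] r 0.0829 standang -120.5 [263.7 216.7] [318. 258.]
peg [0.6317 0.0856 0.095 ] r 0.0755 standang 17.3 [289.6 185.9] [448. 104.]
peg [0.5537 0.0414 0.095 ] r 0.0713 standang 92.5 [259.  181.7] [295.  84.]
peg [ 0.5683 -0.049   0.095 ] r 0.0784 standang 167.8 [240.8 199.3] [204. 172.]
jar [0.761 0.079 0.077]
cup [0.578 0.154 0.075]
tint [0.482 0.067 0.047]
mugtop [ 0.629 -0.271  0.085]
dish [0.63  0.009 0.082]
```

```bash
cat >> h.py <<'E'
from scipy.spatial.transform import Rotation as Ro
H=np.array([.623,.009]);YAW=np.radians(62.2);c,s=np.cos(YAW),np.sin(YAW);R=np.array([[c,-s],[s,c]])
def st(x,y,z): return np.r_[H+R@[x,y],z]
def unst(p): return R.T@(np.array(p[:2])-H)
def go(P,ydeg,cur=None):
    """shift in cm in present tool axes and turn about tool z (deg) so that tool y points at world angle ydeg; tip (not TCP) to P"""
    S=manip.sense();q=S["orientation"];p,r=(S["tool_pos"],Ro.from_quat([*q[1:],q[0]])) if cur is None else cur
    T=np.array(P)+[0,0,.017];m=r.as_matrix();a=np.degrees(np.arctan2(m[1,1],m[0,1]))
    t=-((ydeg-a+180)%360-180);print("shift cm",(r.inv().apply(T-p)*100).round(2),"turn z",round(t,1),"tilt",m[:,2].round(3));return T,r*Ro.from_rotvec([0,0,np.radians(t)])
E
python3 - <<'E'
from h import *
for w in(.02,.1,.18):
  for k in (0,1,2):
    a=np.radians(-90+36*k)+w
    print(w,k,[((proj("scene",st(r*np.cos(a),r*np.sin(a),.057))-[200,165])*5).round().tolist() for r in(.092,.12)],[((proj("top",st(r*np.cos(a),r*np.sin(a),.057))-[188,100])*4).round().tolist() for r in(.092,.12)])
print("nose",(proj("scene",st(0,-.106,.051))-[200,165])*5)
print(unst((.7274,-.105)))
c=go(st(-.005,-.145,.20),242.2);c=go(st(-.005,-.145,.137),242.2,c);go(st(-.085,-.145,.137),242.2,c)
E
```

```text
0.02 0 [[412.0, 321.0], [432.0, 356.0]] [[346.0, 150.0], [364.0, 116.0]]
0.02 1 [[490.0, 275.0], [535.0, 294.0]] [[265.0, 138.0], [259.0, 99.0]]
0.02 2 [[510.0, 207.0], [559.0, 205.0]] [[192.0, 173.0], [163.0, 146.0]]
0.1 0 [[424.0, 317.0], [449.0, 351.0]] [[337.0, 146.0], [352.0, 110.0]]
0.1 1 [[496.0, 267.0], [543.0, 283.0]] [[255.0, 140.0], [245.0, 102.0]]
0.1 2 [[508.0, 199.0], [556.0, 194.0]] [[184.0, 181.0], [154.0, 155.0]]
0.18 0 [[436.0, 313.0], [464.0, 345.0]] [[327.0, 142.0], [339.0, 105.0]]
0.18 1 [[501.0, 258.0], [549.0, 272.0]] [[245.0, 142.0], [232.0, 105.0]]
0.18 2 [[505.0, 190.0], [552.0, 183.0]] [[178.0, 189.0], [145.0, 166.0]]
nose [418.01678191 347.58504772]
[-0.05215147 -0.14551833]
shift cm [74.06 54.69  2.67] turn z 13.2 tilt [-0.    -0.001 -1.   ]
shift cm [-0.   -0.01  6.3 ] turn z -0.0 tilt [-0.    -0.001 -1.   ]
shift cm [-0.    8.    0.01] turn z 0.0 tilt [-0.    -0.001 -1.   ]
```

>>> carry_out(
  rows="0 3 2.2 0.1 0 0 0;0 3 2.2 0.1 0 0 0;0 3 2.2 0.1 0 0 0;0 3 2.2 0.1 0 0 0;0 3 2.2 0.1 0 0 0;0 3 2.2 0.1 0 0 0;0 3 2.2 0.1 0 0 0;0 3 2.2 0.1 0 0 0;0 3 2.2 0.1 0 0 0;0 3 2.2 0.1 0 0 0;0 3 2.2 0.1 0 0 0;0 3 2.2 0.1 0 0 0;0 3 2.2 0.1 0 0 0;0 3 2.2 0.1 0 0 0;0 3 2.2 0.1 0 0 0;0 3 2.2 0.1 0 0 0;0 3 2.2 0.1 0 0 0;0 3 2.2 0.1 0 0 0;0 3 2.2 0.1 0 0 0;0 3 2.2 0.1 0 0 0",
)

```text
clock: 1.87
tool_pos: [0.6407, 0.0745, 0.2234]
orientation: [-0.0, 0.992, -0.127, -0.0]
ft_force: [0.1, 0.9, 0.7]
opening: 0.003
finger_force: 0.0
```

```bash
python3 - <<'E'
from h import *
print(manip.sense()["opening"],manip.sense()["tool_pos"])
c=go(st(-.005,-.145,.20),242.2)
E
```

```text
0.0029865053585435225 [0.64072822 0.07447489 0.22342681]
shift cm [13.94 10.58  0.64] turn z 13.2 tilt [-0.  0. -1.]
```

>>> carry_out(
  rows="0 2.8 2.1 0.1 0 0 0;0 2.8 2.1 0.1 0 0 0;0 2.8 2.1 0.1 0 0 0;0 2.8 2.1 0.1 0 0 0;0 2.7 2.2 0.1 0 0 0;0 0 0 0 0 0 6.6;0 0 0 0 0 0 6.6;0 0 0 0 0 0 0;0 0 0 0 0 0 0",
)

```text
clock: 2.62
tool_pos: [0.7475, -0.0616, 0.2181]
orientation: [0.0, 0.971, -0.239, -0.0]
ft_force: [-0.5, 0.2, -0.4]
opening: 0.006
finger_force: 0.0
```

```bash
python3 - <<'E'
from h import *
c=go(st(-.005,-.145,.137),242.2);go(st(-.085,-.145,.137),242.2,c)
crop(manip.get_image("scene"),200,125,340,275,4,"pics/s2.png")
E
```

```text
shift cm [0.2  0.06 6.41] turn z 0.2 tilt [-0.001 -0.    -1.   ]
shift cm [0. 8. 0.] turn z 0.0 tilt [-0.001 -0.    -1.   ]
```

View pics/s2.png

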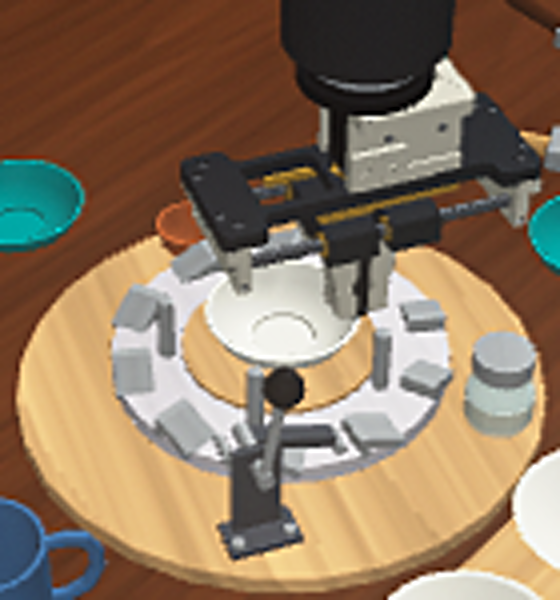

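The fingers are closed and high above the wheel at about (360,280) in the crop, beside the ball at (284,388), and nothing is in the way of the descent.

>>> carry_out(
  rows="0 0.2 0 2.2 0 0 0;0 0 0 2.1 0 0 0;0 0 0 2 0 0 0;0 0 0 0 0 0 0;0 0 0.5 0 0 0 0;0 0 0.5 0 0 0 0;0 0 0.5 0 0 0 0;0 0 0.5 0 0 0 0;0 0 0.5 0 0 0 0;0 0 0.5 0 0 0 0;0 0 0.5 0 0 0 0;0 0 0.5 0 0 0 0;0 0 0.5 0 0 0 0;0 0 0.5 0 0 0 0;0 0 0.5 0 0 0 0;0 0 0.5 0 0 0 0;0 0 0.4 0 0 0 0;0 0 0 0 0 0 0;0 0 0 0 0 0 0",
)

```text
clock: 4.25
tool_pos: [0.7195, -0.1193, 0.1556]
orientation: [0.0, 0.971, -0.24, -0.0]
ft_force: [0.4, -0.2, 0.2]
opening: 0.004
finger_force: 0.0
```

```bash
python3 - <<'E'
from h import *
print(unst(manip.sense()["tool_pos"]))
S=manip.get_image("scene");T=manip.get_image("top")
crop(S,180,145,320,275,4,"pics/s3.png")
print(proj("scene",st(-.115,-.145,.133)),proj("top",st(-.115,-.145,.133)),blob(S,246,230,25),blob(T,324,133,15))
E
```

```text
[-0.06850359 -0.14519866]
[246.59115949 233.14936342] [325.77687294 132.6073074 ] [(np.float64(231.9), np.float64(212.6), 37), (np.float64(248.1), np.float64(206.8), 52), (np.float64(262.9), np.float64(218.0), 70), (np.float64(246.7), np.float64(233.7), 43)] []
```

View pics/s3.png

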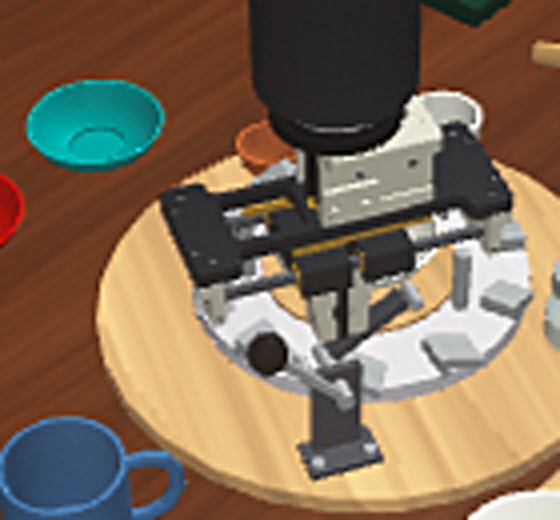

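The pawl is up: the ball is at scene (246.7,233.7), and I predicted (246.6,233.1) for the raised position. Next I'll lift straight up and go to peg D, which is on the robot's side at 155° world.

>>> carry_out(
  rows="0 0 0 -3 0 0 0;0 0 0 -3 0 0 0;0 0 0 -2 0 0 0;0 0 0 0 0 0 0",
)

```text
clock: 4.68
tool_pos: [0.722, -0.1191, 0.2417]
orientation: [-0.001, 0.971, -0.24, 0.004]
ft_force: [0.4, 0.5, 1.3]
opening: 0.001
finger_force: 0.0
```

```bash
cat >> h.py <<'E'
def pegpose(a,gap,z,r=.08):
    a=np.radians(a);u=np.array([np.cos(a),np.sin(a)]);t=np.array([-u[1],u[0]])
    return np.r_[H+r*u+(.027+gap)*t,z],(np.degrees(a)+90)%360
E
python3 - <<'E'
from h import *
P,y=pegpose(155.4,.008,.20);print(P,y)
c=go(P,y);P[2]=.068;c=go(P,y,c)
P,y=pegpose(155.4,0,.068);c=go(P,y,c)
for i in range(1,8):
    P,y=pegpose(155.4-5.2*i,0,.068);c=go(P,y,c)
E
```

```text
[0.53569128 0.0104792  0.2       ] 245.4
shift cm [-22.54  -2.79   2.3 ] turn z -3.1 tilt [ 0.008 -0.001 -1.   ]
shift cm [-0.11  0.03 13.2 ] turn z -0.0 tilt [ 0.008 -0.001 -1.   ]
shift cm [-0.  -0.8  0. ] turn z -0.0 tilt [ 0.008 -0.001 -1.   ]
shift cm [-0.21 -0.74  0.  ] turn z 5.2 tilt [ 0.008 -0.001 -1.   ]
shift cm [-0.21 -0.74  0.  ] turn z 5.2 tilt [ 0.008 -0.001 -1.   ]
shift cm [-0.21 -0.74  0.  ] turn z 5.2 tilt [ 0.008 -0.001 -1.   ]
shift cm [-0.21 -0.74  0.  ] turn z 5.2 tilt [ 0.008 -0.001 -1.   ]
shift cm [-0.21 -0.74  0.  ] turn z 5.2 tilt [ 0.008 -0.001 -1.   ]
shift cm [-0.21 -0.74  0.  ] turn z 5.2 tilt [ 0.008 -0.001 -1.   ]
shift cm [-0.21 -0.74  0.  ] turn z 5.2 tilt [ 0.008 -0.001 -1.   ]
```

>>> carry_out(
  rows="0 -3.2 -0.4 0.2 0 0 -3;0 -3.2 -0.4 0.2 0 0 0;0 -3.2 -0.4 0.3 0 0 0;0 -3.2 -0.4 0.3 0 0 0;0 -3.2 -0.4 0.3 0 0 0;0 -3.2 -0.4 0.3 0 0 0;0 -3.2 -0.2 0.3 0 0 0;0 0 0 0 0 0 0;0 0 0 0 0 0 0",
)

```text
clock: 5.43
tool_pos: [0.5271, 0.0009, 0.2172]
orientation: [-0.0, 0.977, -0.214, 0.001]
ft_force: [-1.1, -0.3, 0.1]
opening: 0.003
finger_force: 0.0
```

```bash
python3 - <<'E'
from h import *
P,y=pegpose(155.4,.008,.068)
c=go(P,y)
S=manip.get_image("scene");crop(S,180,125,340,275,4,"pics/s4.png");print(blob(S,246,233,12))
E
```

```text
shift cm [ 0.37 -1.21 13.22] turn z -0.1 tilt [ 0.001  0.001 -1.   ]
[(np.float64(247.0), np.float64(233.9), 30)]
```

View pics/s4.png

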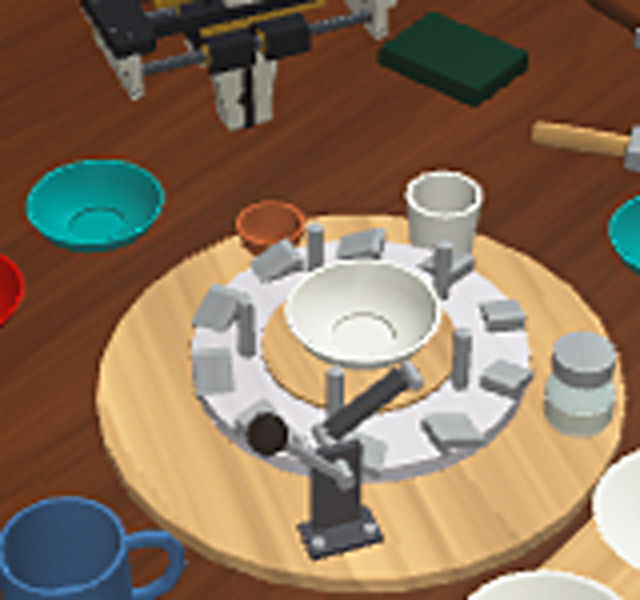

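The pawl is still up, with the ball at (247,234). The peg tops are at (259,182), (291,187), (295,208), (264,218) and (241,201), and the fingers hang beside the wheel. I'll cross-check the hub and peg phase from this view.

```bash
python3 - <<'E'
from h import *
Q=np.array([plane("scene",p,.095)[:2] for p in [(259,182.3),(290.75,187),(295.25,208.5),(263.75,218.5),(241.25,201)]]);h=Q.mean(0)
print(h,np.hypot(*(Q-h).T),np.degrees(np.arctan2(*(Q-h).T[::-1]))%72,np.degrees(np.arctan2(*(Q-H).T[::-1])))
E
```

```text
[0.62762996 0.0055167 ] [0.07973493 0.07890189 0.07819233 0.08000233 0.07950426] [10.7499433  10.986517   11.88072877 11.54625973 11.72074154] [ 155.65925246   79.20748709    8.83605214  -58.90267643 -128.10090251]
```

>>> carry_out(
  rows="0 0.4 -1.2 2 0 0 0;0 0 0 3 0 0 0;0 0 0 3 0 0 0;0 0 0 2.5 0 0 0;0 0 0 1.5 0 0 0;0 0 0 1.2 0 0 0;0 0 0 0 0 0 0;0 0 0 0 0 0 0",
)

```text
clock: 6.15
tool_pos: [0.5372, 0.0088, 0.0839]
orientation: [0.001, 0.977, -0.215, -0.001]
ft_force: [0.8, 0.3, -0.2]
opening: 0.003
finger_force: 0.0
```

```bash
python3 - <<'E'
from h import *
P,y=pegpose(155.4,.0,.068)
c=go(P,y);print(manip.sense()["ft_force"])
E
```

```text
shift cm [-0.21 -0.89 -0.11] turn z -0.2 tilt [-0.001 -0.001 -1.   ]
[ 0.8160294   0.27234002 -0.19063397]
```

>>> carry_out(
  rows="0 -0.1 -0.4 0 0 0 0;0 -0.1 -0.4 0 0 0 0;0 -0.114 -0.366 0 0 0 2.6;0 -0.114 -0.366 0 0 0 2.6;0 -0.114 -0.366 0 0 0 2.6;0 -0.114 -0.366 0 0 0 2.6;0 -0.114 -0.366 0 0 0 2.6;0 -0.114 -0.366 0 0 0 2.6;0 -0.114 -0.366 0 0 0 2.6;0 -0.114 -0.366 0 0 0 2.6;0 -0.114 -0.366 0 0 0 2.6;0 -0.114 -0.366 0 0 0 2.6;0 -0.114 -0.366 0 0 0 2.6;0 -0.114 -0.366 0 0 0 2.6;0 0 0 0 0 0 0;0 0 0 0 0 0 0",
)

```text
clock: 7.48
tool_pos: [0.5558, 0.0601, 0.0854]
orientation: [-0.001, 0.883, -0.469, 0.001]
ft_force: [0.1, -0.7, -0.4]
opening: 0.006
finger_force: 0.0
```

```bash
python3 - <<'E'
from h import *
P,y=pegpose(155.4-31.2,.0,.068)
c=go(P,y);print(manip.sense()["ft_force"])
S=manip.get_image("scene");crop(S,180,125,340,275,5/1.25,"pics/s5.png");print(blob(S,246,233,12))
E
```

```text
shift cm [-0.    0.01  0.04] turn z -0.1 tilt [ 0.002  0.001 -1.   ]
[ 0.07115425 -0.66205652 -0.40310278]
[(np.float64(246.9), np.float64(233.5), 31)]
```

View pics/s5.png

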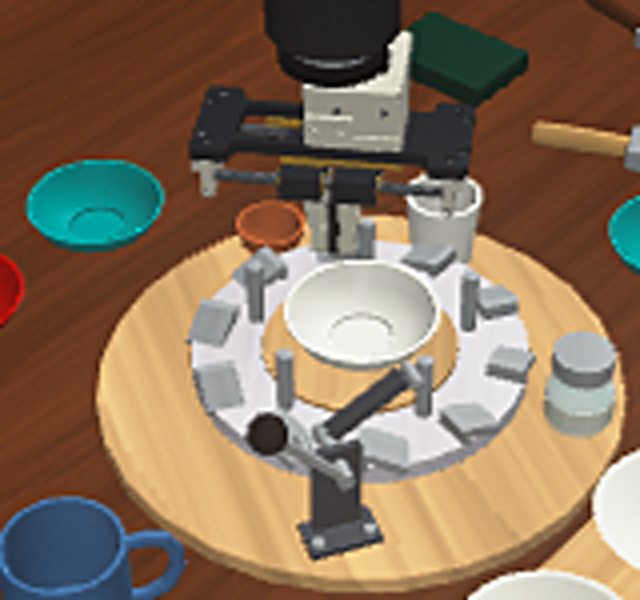

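The pawl stays up and the wheel has turned. The peg tops in the crop are at (366,226), (255,268), (286,355), (426,362) and (470,278).

```bash
python3 - <<'E'
from h import *
Q=np.array([plane("scene",(180+x/4,125+y/4),.095)[:2] for x,y in [(366,225),(255,266),(286,354),(426,361),(470,277)]]);h=Q.mean(0)
print(h,np.hypot(*(Q-h).T),np.degrees(np.arctan2(*(Q-h).T[::-1]))%72)
for w in(-.35,-.45,-.55):
    for k in (1,2):
        a=np.radians(-90+36*k)+w
        print(w,[((proj("scene",st(r*np.cos(a),r*np.sin(a),.057))-[180,125])*4).round().tolist() for r in(.092,.12)])
E
```

```text
[0.62706928 0.00668926] [0.07703238 0.08026294 0.07818614 0.07949246 0.07882411] [56.38427926 54.99221197 55.96952084 56.51059147 55.68788612]
-0.35 [[440.0, 405.0], [466.0, 429.0]]
-0.35 [[485.0, 358.0], [524.0, 367.0]]
-0.45 [[428.0, 410.0], [451.0, 436.0]]
-0.45 [[481.0, 367.0], [519.0, 378.0]]
-0.55 [[417.0, 415.0], [436.0, 442.0]]
-0.55 [[476.0, 375.0], [513.0, 389.0]]
```

>>> carry_out(
  rows="0 -0.097 -0.31 0 0 0 2.2;0 -0.097 -0.31 0 0 0 2.2;0 -0.097 -0.31 0 0 0 2.2;0 -0.097 -0.31 0 0 0 2.2;0 0 0 0 0 0 0;0 0 0 0 0 0 0;0 0 0 0 0 0 0",
)

```text
clock: 8.12
tool_pos: [0.5639, 0.0691, 0.0848]
orientation: [-0.0, 0.845, -0.535, 0.0]
ft_force: [-0.4, -0.8, 0.0]
opening: 0.004
finger_force: 0.0
```

```bash
python3 - <<'E'
from h import *
S=manip.get_image("scene");crop(S,180,125,340,275,5/1.25,"pics/s6.png");print(blob(S,246,233,12),manip.sense()["clock"])
E
```

```text
[(np.float64(247.1), np.float64(233.9), 31)] 8.1667
```

View pics/s6.png

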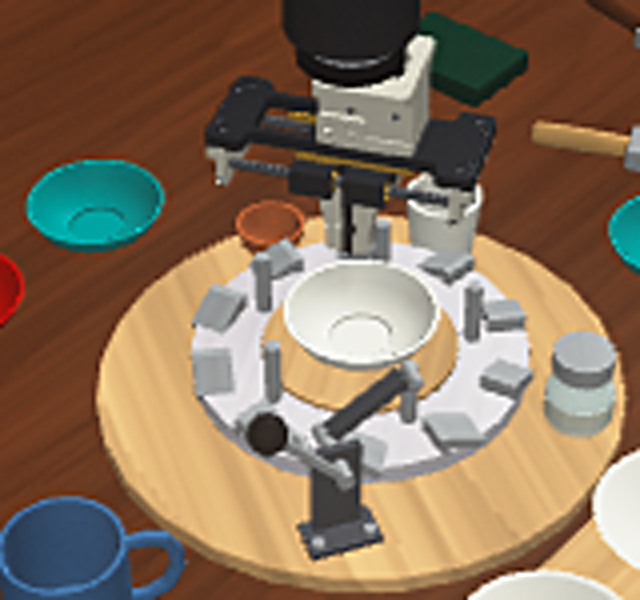

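The teeth are back almost where they started, so the wheel has turned close to 36°. The visible peg tops are at (383,224), (262,257), (273,347) and (473,287).

```bash
python3 - <<'E'
from h import *
Q=np.array([plane("scene",(180+x/4,125+y/4),.095)[:2] for x,y in [(383,223),(262,256),(273,345.5),(473,286)]]);h=np.array([.6273,.0061])
print(np.hypot(*(Q-h).T),np.degrees(np.arctan2(*(Q-h).T[::-1]))%72)
# retreat: back off along +y tool, then up, then to lever side -x of the raised ball
S=manip.sense();q=S["orientation"];r=Ro.from_quat([*q[1:],q[0]]);p=S["tool_pos"]+r.apply([0,.008,-.135])
P=st(-.165,-.145,.203);c=go(P,242.2,(p,r));c=go(st(-.165,-.145,.122),242.2,c);c=go(st(-.104,-.145,.122),242.2,c)
E
```

```text
[0.08157122 0.08130222 0.07785603 0.07894138] [47.69235784 46.12123749 46.78680058 48.9963224 ]
shift cm [29.46  0.89 -0.03] turn z -36.9 tilt [ 0.  0. -1.]
shift cm [-0.   0.   8.1] turn z 0.0 tilt [ 0.  0. -1.]
shift cm [-0.  -6.1  0. ] turn z -0.0 tilt [ 0.  0. -1.]
```

>>> carry_out(
  rows="0 0.1 0.4 0 0 0 0;0 0.1 0.4 0 0 0 0;0 0 0 -3 0 0 0;0 0 0 -3.5 0 0 0;0 0 0 -3.5 0 0 0;0 0 0 -3.5 0 0 0;0 3.5 0.1 0 0 0 0;0 3.5 0.1 0 0 0 0;0 3.5 0.1 0 0 0 0;0 3.5 0.1 0 0 0 0;0 3.5 0.1 0 0 0 0;0 3.5 0.1 0 0 0 0;0 3.5 0.1 0 0 0 0;0 3.5 0.2 0 0 0 0;0 0 0 0 0 0 -6.2;0 0 0 0 0 0 -6.2;0 0 0 0 0 0 -6.2;0 0 0 0 0 0 -6.2;0 0 0 0 0 0 -6.2;0 0 0 0 0 0 -5.9",
)

```text
clock: 9.83
tool_pos: [0.6679, -0.1935, 0.2193]
orientation: [-0.0, 0.971, -0.238, -0.0]
ft_force: [-0.3, 0.3, 0.4]
opening: 0.003
finger_force: 0.0
```

>>> carry_out(
  rows="0 0 0 0 0 0 0;0 0 0 0 0 0 0",
)

```text
clock: 10.0
tool_pos: [0.6681, -0.1934, 0.2195]
orientation: [0.0, 0.97, -0.243, -0.0]
ft_force: [0.1, 0.8, -1.1]
opening: 0.003
finger_force: 0.0
```

```bash
python3 - <<'E'
from h import *
c=go(st(-.165,-.145,.122),242.2);c=go(st(-.104,-.145,.122),242.2,c)
S=manip.get_image("scene");T=manip.get_image("top")
print(blob(S,246,233,12),blob(T,325,133,14),manip.sense()["clock"],unst(manip.sense()["tool_pos"]))
E
```

```text
shift cm [1.08 0.69 8.05] turn z -0.3 tilt [-0.  0. -1.]
shift cm [-0.  -6.1 -0. ] turn z -0.0 tilt [-0.  0. -1.]
[(np.float64(248.0), np.float64(234.7), 23)] [(np.float64(320.5), np.float64(135.5), 182)] 10.1 [-0.15783838 -0.13442891]
```

>>> carry_out(
  rows="0 1.1 0.7 0 0 0 0;0 0 0 3 0 0 0;0 0 0 3 0 0 0;0 0 0 2 0 0 0;0 0 0 0 0 0 0;0 0 -0.5 0 0 0 0;0 0 -0.5 0 0 0 0;0 0 -0.5 0 0 0 0;0 0 -0.5 0 0 0 0;0 0 -0.5 0 0 0 0;0 0 -0.5 0 0 0 0;0 0 -0.5 0 0 0 0;0 0 -0.5 0 0 0 0;0 0 -0.5 0 0 0 0;0 0 -0.5 0 0 0 0;0 0 -0.5 0 0 0 0;0 0 -0.5 0 0 0 0;0 0 0 0 0 0 0;0 0 0 0 0 0 0",
)

```text
clock: 11.68
tool_pos: [0.7031, -0.1512, 0.1394]
orientation: [0.0, 0.971, -0.241, -0.0]
ft_force: [0.2, -0.8, 0.3]
opening: 0.002
finger_force: 0.0
```

```bash
python3 - <<'E'
from h import *
S=manip.get_image("scene");crop(S,180,145,320,275,4,"pics/s7.png")
print(blob(S,271,222,14),manip.sense()["clock"],unst(manip.sense()["tool_pos"]),proj("scene",st(-.052,-.145,.151)))
E
```

```text
[(np.float64(261.6), np.float64(208.8), 21), (np.float64(267.5), np.float64(216.1), 16), (np.float64(267.0), np.float64(222.2), 70)] 11.7333 [-0.10463854 -0.14563479] [270.79530699 221.56245463]
```

View pics/s7.png

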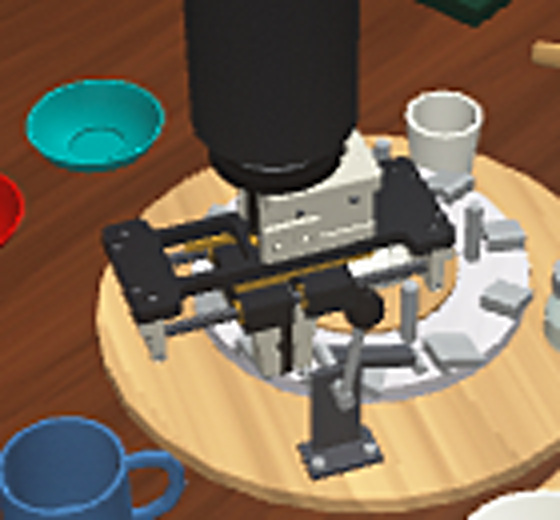

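The pawl has dropped: the ball is at about (272,221.5), matching its "down" position. I'll back off, lift away and make a final check.

>>> carry_out(
  rows="0 0 1 0 0 0 0;0 0 1.5 0 0 0 0;0 0 1 -2 0 0 0;0 0 0 -3 0 0 0;0 0 0 -3.5 0 0 0;0 -2 2 -2 0 0 0;0 -3 2.5 0 0 0 0;0 -3 2.5 0 0 0 0;0 -3 2.5 0 0 0 0;0 -3 2.5 0 0 0 0;0 0 0 0 0 0 0;0 0 0 0 0 0 0;0 0 0 0 0 0 0",
)

```text
clock: 12.82
tool_pos: [0.5063, -0.2241, 0.2453]
orientation: [-0.0, 0.97, -0.242, 0.001]
ft_force: [-0.2, -0.8, 0.1]
opening: 0.006
finger_force: 0.0
```

```bash
python3 - <<'E'
from h import *
S=manip.get_image("scene");crop(S,200,165,340,275,5,"pics/s8.png");T=manip.get_image("top")
print(blob(S,271,222,12),blob(T,305,119,12),manip.sense()["clock"],manip.sense()["tool_pos"])
E
```

```text
[(np.float64(271.1), np.float64(222.3), 31)] [(np.float64(305.3), np.float64(119.0), 36)] 12.9167 [ 0.50724726 -0.22348146  0.24459872]
```

View pics/s8.png

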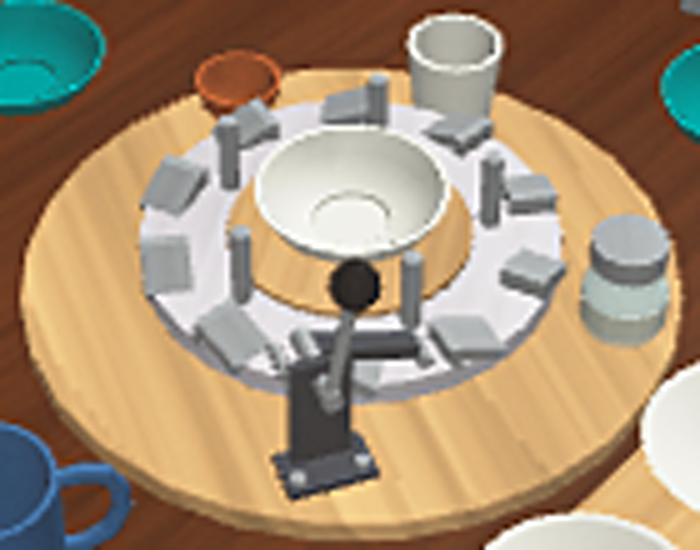

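The pawl is fully down in the next notch, with the ball at (355,285) in the crop, the same pixel as at the start. The teeth sit almost exactly one pitch back, and the dish, jar, cup and mug are unmoved. I'm handing in.

```bash
python3 -c "
from rig import manip
print(manip.hand_in())"
```

```text
the job is handed in; nothing more can be done
None
```

The wheel is one notch back with the pawl seated in the next notch, by the final images; the dish is still on the wheel, nothing else looked disturbed, and I handed the job in at about 13 s on the robot's clock.

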